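# Lay the upended parcel under the label scanner

### The job

The flat parcel has been left standing on its end, so the scanner cannot see its label. Tip it over onto its back so that the label faces up, then push it along the worktop into the scanner's steel stop frame until it is fully home and the sprung catch at the mouth has snapped out behind it. Leave the stamps, the ink pad and the keys where they are.

Things in the scene. Friction and masses are not known exactly. Their poses are not given: they have to be found in the camera images.
- parcel: Kraft parcel tied with string, a 110 (x) x 170 (y) x 45 (z) mm box, about 0.35 kg. Origin: centre of its plain back; +z points out of the white label side. Starts standing on a short end (y axis upright, 170 tall, 45 deep, origin 85 mm up), label side facing roughly world +y, within 25 degrees. Falls on its back if pushed high on the label side; lying, +z is up and the origin is on the worktop.
- stop_frame: Fixed grey steel frame, no floor or roof, and scanner post. Origin: worktop, middle of the back stop's inner face; +y points out of the mouth (world +y within 9 degrees), +x across. Rails 34 mm high, inner faces at x = -60 and 60 mm, run to y = 215, then flare out 15 mm to the mouth at y = 242 mm. Scanner head 200 to 270 mm up, behind y = 35 mm.
- home (a point): Point on the worktop on the frame's centre line, 85 mm out from the back stop: the parcel's origin lies here when it is fully home, label up, its y axis along the frame's. Its pushed end is then at frame y = 170 mm.
- catch_tip (a point): Free end of the steel catch on the -x rail, 7 to 29 mm above the worktop. At rest at frame x = -45, y = 178 mm, reaching 18 mm into the way. The entering parcel swings it aside (spring, 1 to 3 N at the tip); once the parcel's end is past frame y = 175 mm it springs back behind it. Pin at x = -64, y = 212. Fingers must leave it room (x > -38 mm).
- catch (a joint): Angle of the sprung catch in rad: 0 at rest (snapped out into the way), about 0.2 to 0.5 while the parcel holds it aside, 0.62 at most.
- rubber_stamp_2: Rubber stamp with a dark wooden handle, 30 x 50 x 80 mm tall, standing; bystander. Origin at the centre of its underside.
- rubber_stamp_3: Rubber stamp with a light wooden handle, 30 x 36 x 86 mm tall, standing; bystander. Origin at the centre of its underside.
- ink_pad: Closed dark blue ink pad lying on the worktop, 86 x 120 x 19 mm; bystander. Origin at the centre of its underside.
- keys: Bunch of keys with a blue tag lying flat, 104 x 116 x 8 mm; bystander. Origin at the centre of its underside.

How it is judged (in metres and radians):
On the way:
1. the parcel lies on its back on the worktop, label up, not yet in the frame (angle between parcel's own z axis and vertical below 0.12 rad and height (world z) of parcel below 0.012 m and horizontal distance between parcel and home above 0.03 m), for 0.2 s.
At the end, for the whole second after the job is handed in: The parcel lies flat on the worktop, label up (within 0.06 rad), in the stop frame with its origin within 11 mm of the home point and square to it within 0.07 rad; the catch is back out behind it (within 0.08 rad of rest); the parcel is at rest (angle between parcel's own z axis and vertical below 0.06 rad and height (world z) of parcel below 0.006 m and horizontal distance between parcel and home below 0.011 m and angle between the y axis of parcel and the y axis of stop_frame, either way round below 0.07 rad and value of joint catch below 0.08 rad and linear speed of parcel below 0.02 m/s); the robot touches nothing.
It fails at once if the ink pad, the keys or one of the two loose stamps is shifted by more than 20 mm, or such a stamp is knocked over (distance of any of ink_pad, keys, rubber_stamp_2, rubber_stamp_3 from where it was at the start of the episode above 0.02 m or angle between any of rubber_stamp_2, rubber_stamp_3's own z axis and vertical above 0.5 rad).
It fails at once if the parcel falls on its label side (angle between parcel's own z axis and vertical above 2.2 rad).
It also fails if it takes over 53 s, if anything falls off the work surface, if the arm or the gripper's body presses on something with over 40 N, if the wrist force passes 120 N, or if a joint passes its speed limit or range.

### The arm

A 6-joint arm with a two-finger parallel gripper is mounted at the origin on a cart in front of the work surface, level with it; the furniture and walls round the work are solid. World frame = base frame: x ahead of the robot, y to its left, z up, the work surface at z = 0. Lengths are in mm, angles in rad, forces in N, time in s.
With the tool pointing down it reaches from about 150 to 775 mm from the base axis. Payload 6.1 kg.
Tool frame: the origin (TCP) lies on the centre line of the jaws, within the pads' length; the fingertips stand 14 mm ahead of it and the grasp point (between the pads) lies 5 mm behind it; z points along the fingers, y is the direction in which the jaws open and shut (so a half turn about z gives the same grasp; the last joint's range is limited). The gripper opens to 85 mm and grips with 20 to 120 N. Pads are 22 mm wide; open, the fingers measure 114 mm over their backs; the gripper's body (76 mm by 85 mm) begins 54 mm behind the grasp point. The pads swing forward as they close: fully open they stand 13 mm farther back than shut.
Start: joints at [1.265, 0.126, -0.04, 1.405, 0, 1.571], TCP at [158.048, 500.629, 245.295] pointing down, gripper open.
Joint ranges: [-2.72, 2.72], [-0.95, 1.95], [-1.27, 1.35], [-1.78, 2.02], [-1.46, 1.47], [-3.14, 3.14]. Speed limits (rad/s): [2.39, 2.39, 3.01, 3.14, 3.14, 3.14].

### API

Orientations are given as a unit quaternion [w, x, y, z].
In Python, from cell import observe, get_image, get_calibration, job_done gives the robot as it stands.
- The arm moves only by the shell command python3 -m handwheel 'ROWS' [FORCE]. ROWS is JSON, a list of rows, each a list of 7 numbers: the shift along the tool's x, y, z in mm, then the turn, a rotation vector about the tool's x, y, z in degrees, then the closure, from 0 (fully open) to 1 (shut). A call has 1 to 5 rows; each row shifts and turns the commanded pose from where the row before left it, along the tool's axes as they then stand; what a row does not reach is not made up. A row lasts 1/12 s, in which the tool goes at most 41.7 mm and 7.16 degrees, less where a joint would pass 70% of its speed; a pose out of reach is approached as far as the arm can. A call with a gripper value outside its range is refused whole. The fingers move at their own pace and stop on an object; FORCE is the grip in N (left out, the last holds). Time passes only in rows, so rows that do not move let the fingers close. It gives the time, the measured TCP pose, the force and the opening at its end, in the units of the state.
- observe(): the state, without advancing time (a new reading comes with each control period).
- get_image(name): name is "side" or "top" or "wrist"; returns the picture (480x640x3 uint8, red, green, blue); there is no depth.
- get_calibration(name): a dict with "vertical_fov" (degrees; the focal length in pixels is half the picture's height over the tangent of half this angle, whatever the lens; pixels are square), "cx", "cy" (the principal point, pixels), "rvec" (rotation vector, rad) and "tvec" (3), from world to camera coordinates, as OpenCV has them; the wrist camera has in their place "tool_from_camera" (4x4, takes a point from camera to tool coordinates, whose origin is the TCP and whose axes are the flange's). Camera axes: x right, y down, z forward; pixel columns grow to the right and rows downward; lengths in mm; the calibration is good to about 2 mm. The wrist camera is an equidistant fisheye: a pixel r from the principal point sees the ray r / f radians off the axis. A picture is of the moment at which its call begins: read the wrist's pose just before it. get_calibration takes no time and is no camera call.
- job_done(): hands the job in, once; it reports no verdict.
The state is a dict: "t": time; "joint_positions": joint angles; "joint_vel": joint speeds; "effort": joint torques, N m; "tool_pos": TCP position; "ee_rot": TCP orientation; "contact_force": force on the tool from outside, world axes, zero at the start; "ft_torque": the same for the moment, N m; "grip_width": finger opening in mm.
Only numpy, scipy, OpenCV 4.12 (cv2) and the standard library are available. Lean on these libraries where they do the work, as an engineer would, in place of code of your own. Each camera call takes 0.05 s, during which the arm holds its last target.

## Working session

There is one attempt and no reset: what is moved stays moved. The work goes in short steps, Python scripts to look and compute and a shell command to move; the robot and the scene stay as the last step left them, time stands still between calls to the robot, and variables do not carry over. Pictures are saved under pics/ and viewed, and the job is handed in when it is done.

```bash
ls; mkdir -p pics
python3 - <<'E'
from cell import *
import cv2
for n in ("side","top","wrist"):
    if n=="wrist": print(observe())
    im=get_image(n); cv2.imwrite(f"pics/{n}0.png",im[:,:,::-1]); print(n,get_calibration(n))
E
```

```text
pics
side {'vertical_fov': 53.30161070807031, 'cx': 317.184519646255, 'cy': 238.88567676159312, 'rvec': array([ 0.0140799 , -2.72571871,  1.51357292]), 'tvec': array([ 550.390461  ,   93.31745205, 1004.60998475])}
top {'vertical_fov': 57.006365896784864, 'cx': 322.40044222492037, 'cy': 234.59647972634397, 'rvec': array([ 2.15945932, -2.13658962,  0.1348313 ]), 'tvec': array([ -55.156643  ,  565.18280001, 1030.69130373])}
{'t': 0.1, 'joint_positions': array([ 1.26498589e+00,  1.26352829e-01, -4.04837059e-02,  1.40543616e+00,
        1.33674567e-05,  1.57079798e+00]), 'joint_vel': array([-0.00161214, -0.00263321,  0.00340189, -0.00078349, -0.00125224,
       -0.00065392]), 'effort': array([-1.46345486e-03, -4.36901844e+01,  3.53607595e+01,  1.35736549e-02,
       -7.96530867e-05, -7.71582307e-06]), 'tool_pos': array([157.95037533, 500.30791295, 244.59962575]), 'ee_rot': array([-1.19037774e-04,  1.52310874e-01,  9.88332359e-01, -7.28551936e-04]), 'contact_force': array([-0.15865395, -0.42757539,  0.1316113 ]), 'ft_torque': array([ 0.01920585, -0.06747802, -0.02286225]), 'grip_width': 85.52427782307774}
wrist {'vertical_fov': 65.70646984690485, 'cx': 319.109762400754, 'cy': 246.8376721543384, 'tool_from_camera': array([[-8.13166177e-04, -9.61079179e-01, -2.76271879e-01,
         7.16255708e+01],
       [ 9.99999151e-01, -5.00186218e-04, -1.20333248e-03,
         1.28287606e+00],
       [ 1.01831041e-03, -2.76272623e-01,  9.61078769e-01,
        -1.28233830e+02],
       [ 0.00000000e+00,  0.00000000e+00,  0.00000000e+00,
         1.00000000e+00]])}
```

View pics/side0.png

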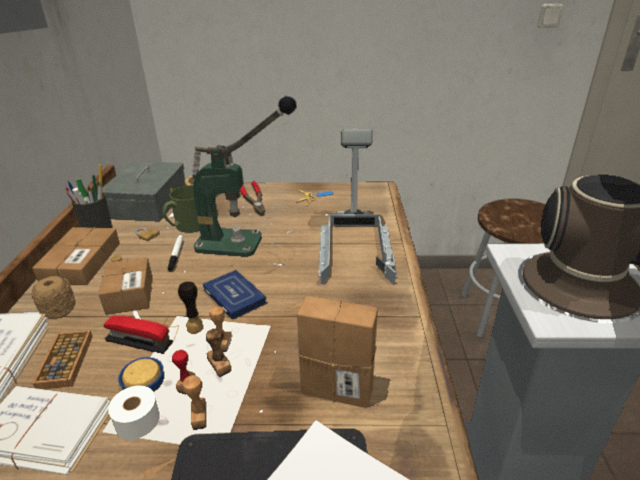

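View pics/top0.png

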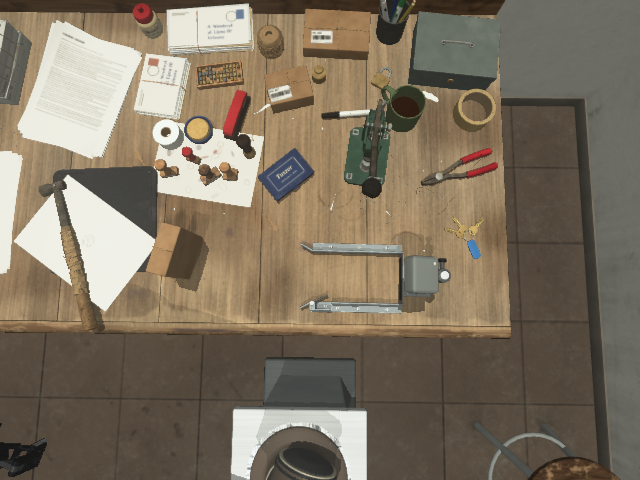

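View pics/wrist0.png

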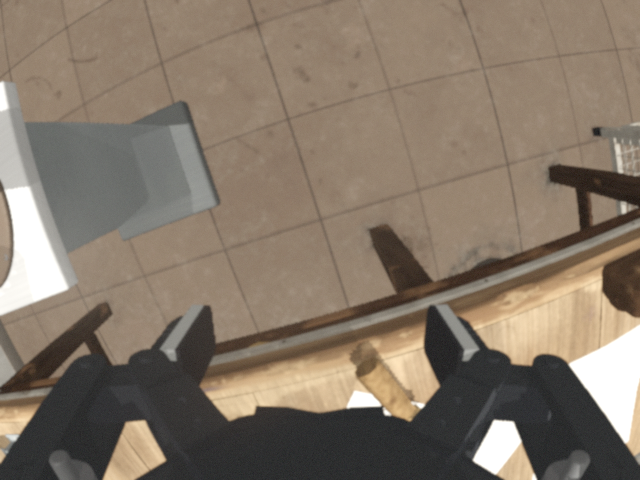

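Side: parcel face with its label at about (347,383), frame mouth at about (325..390,275). Top: parcel at (175,250), frame rails running from (305,245) and (305,305) to the back stop at x≈403. The ink pad is at (287,175), the keys at (467,237) and the stamps at (165..245,165).

```bash
cat > h.py <<'E'
import numpy as np, cv2
from cell import *
from scipy.spatial.transform import Rotation as R
def cal(n):
    c=get_calibration(n); f=240/np.tan(np.radians(c['vertical_fov']/2))
    K=np.array([[f,0,c['cx']],[0,f,c['cy']],[0,0,1]]); Rm=cv2.Rodrigues(np.array(c['rvec']))[0]
    return K,Rm,np.array(c['tvec'])
def proj(n,p):
    K,Rm,t=cal(n); q=np.atleast_2d(p)@Rm.T+t; q=q@K.T; return q[:,:2]/q[:,2:]
def ray(n,uv):
    K,Rm,t=cal(n); d=Rm.T@np.linalg.inv(K)@np.array([uv[0],uv[1],1.]); return -Rm.T@t,d/np.linalg.norm(d)
def onz(n,uv,z):
    o,d=ray(n,uv); return o+d*(z-o[2])/d[2]
def tri(uvs,uvt):
    o1,d1=ray('side',uvs);o2,d2=ray('top',uvt)
    A=np.stack([d1,-d2],1); s=np.linalg.lstsq(A,o2-o1,rcond=None)[0]
    a=o1+s[0]*d1;b=o2+s[1]*d2; return (a+b)/2,np.linalg.norm(a-b)
E
python3 - <<'E'
from h import *
np.set_printoptions(precision=1,suppress=True)
print(proj('top',[[158,500,245],[0,0,0],[400,0,0],[400,-300,0],[400,300,0]]),proj('side',[[158,500,245],[400,0,0],[400,300,0]]))
s=cv2.imread('pics/side0.png');t=cv2.imread('pics/top0.png')
cv2.imwrite('pics/sc.png',cv2.resize(s[120:420,260:430],None,fx=2,fy=2,interpolation=3)[:600])
c1=cv2.resize(s[280:420,280:400],None,fx=4,fy=4,interpolation=3);cv2.imwrite('pics/sp.png',c1)
cv2.imwrite('pics/tp.png',cv2.resize(t[205:295,130:220],None,fx=6,fy=6,interpolation=3))
cv2.imwrite('pics/tf.png',cv2.resize(t[225:325,290:460],None,fx=4.5,fy=4.5,interpolation=3))
cv2.imwrite('pics/sf.png',cv2.resize(s[200:290,310:405],None,fx=6,fy=6,interpolation=3))
E
```

```text
[[ 20.8 436. ]
 [298.7 477. ]
 [301.7 303.4]
 [424.3 304.8]
 [179.8 302. ]] [[715.4 396.9]
 [388.1 283.6]
 [408.2 398.3]]
```

View pics/sp.png

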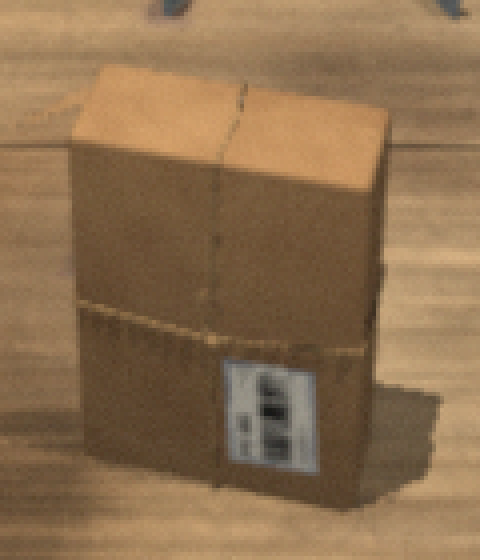

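View pics/tp.png

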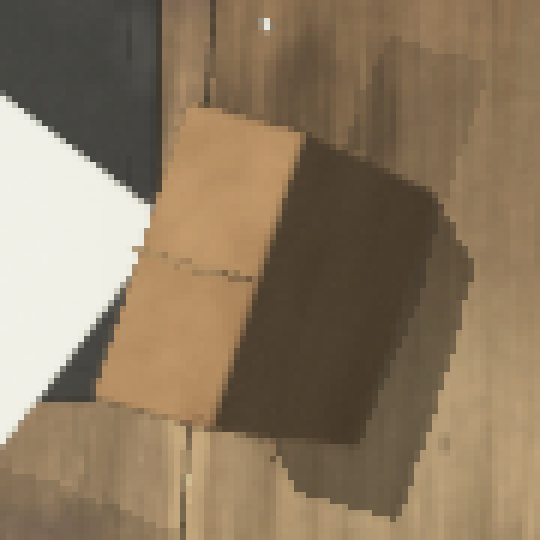

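View pics/tf.png

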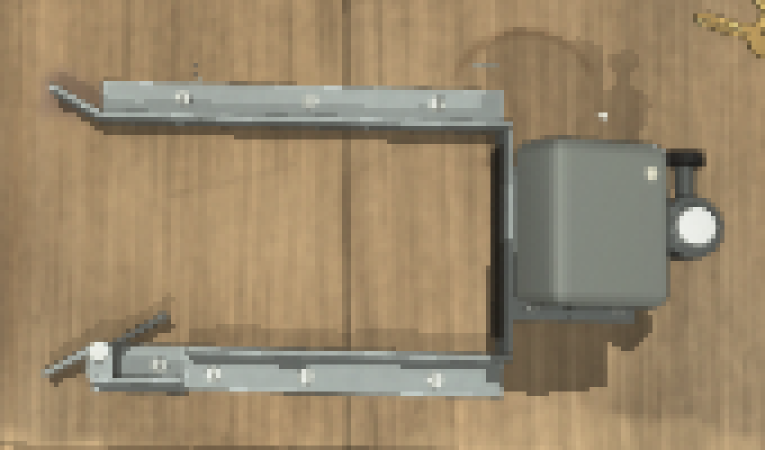

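View pics/sf.png

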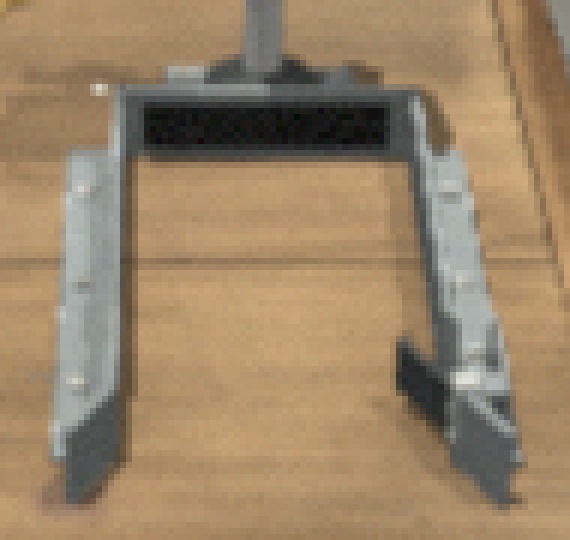

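Run:
```python
from h import *
np.set_printoptions(precision=1,suppress=True)
tp=lambda x,y:(130+(x+.5)/6-.5,205+(y+.5)/6-.5)
sp=lambda x,y:(280+(x+.5)/4-.5,280+(y+.5)/4-.5)
tf=lambda x,y:(290+(x+.5)/4.5-.5,225+(y+.5)/4.5-.5)
sf=lambda x,y:(310+(x+.5)/6-.5,200+(y+.5)/6-.5)
print('cams',ray('top',(320,240))[0],ray('side',(320,240))[0])
print("parcel top")
for n,a,b in [('f+x',(73,140),(190,108)),('b+x',(103,65),(305,133)),('b-x',(388,108),(217,428)),('f-x',(372,190),(97,398))]:
    print(n,*tri(sp(*a),tp(*b)),onz('top',tp(*b),170),onz('side',sp(*a),170))
print('bottom front',onz('side',sp(85,455),0),onz('side',sp(348,510),0))
print('bottom back',onz('top',tp(435,190),0),onz('top',tp(360,443),0))
print('frame')
for n,a,b in [('kink+x',(125,378),(100,122)),('tip+x',(70,468),(52,88)),('back+x',(125,95),(505,124)),('back-x',(410,95),(505,352)),('tip-x',(517,460),(47,373)),('catch',(400,345),(165,318)),('pin',(465,380),(98,350))]:
    print(n,*tri(sf(*a),tf(*b)),onz('top',tf(*b),34),onz('side',sf(*a),34))
for p in [(125,378),(122,160)]: print('base', onz('side',sf(*p),0))
print('bs bottom',onz('side',sf(130,160),0),onz('side',sf(415,158),0))
for p in [(165,320),(165,328)]: print('catch',onz('top',tf(*p),29))
print('tip catch side',onz('side',sf(398,345),29),onz('side',sf(398,390),7))
```

```text
cams [ 423.1  -59.1 1096.5] [524.6 813.9 619.1]
parcel top
f+x [570.  293.7 168.3] 0.925283166609433 [570.3 293.  170. ] [569.4 295.7 170. ]
b+x [561.2 252.  168.9] 1.2797183352135904 [561.7 251.6 170. ] [560.5 253.5 170. ]
b-x [456.9 277.2 169.2] 0.8749817434056918 [457.3 276.8 170. ] [456.5 278.2 170. ]
f-x [466.4 320.1 168.9] 1.7588392881438564 [467.3 319.5 170. ] [465.7 321.4 170. ]
bottom front [571.2 291.2   0. ] [467.1 317.4   0. ]
bottom back [563.6 252.9   0. ] [458.  278.9   0. ]
frame
kink+x [523.1 -24.1  37.8] 1.67872027792716 [524.3 -24.1  34. ] [522.2 -29.5  34. ]
tip+x [542.9   3.   18.4] 2.4542851690482888 [542.4   2.   34. ] [541.2  24.3  34. ]
back+x [ 523.5 -241.1   32. ] 4.291967820183549 [ 525.5 -241.    34. ] [ 521.4 -237.    34. ]
back-x [ 403.4 -239.6   32. ] 2.6219212860153824 [ 404.8 -239.4   34. ] [ 402.5 -235.8   34. ]
tip-x [388.3   3.1  21.6] 4.943302942625395 [391.1   2.   34. ] [388.7  20.1  34. ]
catch [420.9 -60.   27.2] 0.8409614537555428 [420.5 -60.   34. ] [422.5 -50.   34. ]
pin [402.6 -24.7  36.1] 1.599274980475895 [403.4 -24.7  34. ] [401.4 -27.7  34. ]
base [522.1 -78.5   0. ]
base [ 522.7 -241.2    0. ]
bs bottom [ 519.3 -241.2    0. ] [ 398.2 -241.8    0. ]
catch [419.4 -60.   29. ]
catch [415.2 -60.   29. ]
tip catch side [422.4 -57.4  29. ] [421.1 -60.2   7. ]
```

Frame and parcel heights check out (170 and 34 mm). I'll turn the tool so that the jaws run along the label face, half closed.

```bash
python3 -m handwheel '[[0,0,0,0,0,7,0.5],[0,0,0,0,0,7,0.5],[0,0,0,0,0,7,0.5],[0,0,0,0,0,7,0.5],[0,0,0,0,0,7,0.5]]'
python3 -m handwheel '[[0,0,0,0,0,7,0.5],[0,0,0,0,0,7,0.5],[0,0,0,0,0,7,0.5],[0,0,0,0,0,7,0.5],[0,0,0,0,0,7,0.5]]'
python3 -m handwheel '[[0,0,0,0,0,7,0.5],[0,0,0,0,0,7,0.5],[0,0,0,0,0,3,0.5],[0,0,0,0,0,0,0.5]]'
cat >> h.py <<'E'
def go(p,yaw):
    "shift in present tool axes to reach p with tool y at world angle yaw(deg), and remaining turn about tool z"
    o=observe(); q=o['ee_rot']; T=R.from_quat([q[1],q[2],q[3],q[0]]).as_matrix()
    c,s=np.cos(np.radians(yaw)),np.sin(np.radians(yaw)); y=np.array([c,s,0]);z=np.array([0,0,-1.]); D=np.stack([np.cross(y,z),y,z],1)
    rv=np.degrees(R.from_matrix(T.T@D).as_rotvec())
    print('t',o['t'],'pos',o['tool_pos'].round(1),'tooly',np.degrees(np.arctan2(T[1,1],T[0,1])).round(1),'w',round(o['grip_width'],1),'F',o['contact_force'].round(1))
    print('shift before turn',(T.T@(np.array(p)-o['tool_pos'])).round(1),'turn',rv.round(2),'shift after turn',(D.T@(np.array(p)-o['tool_pos'])).round(1))
E
python3 -c "
from h import *
go([531,357,155],-14.5)"
```

```text
t: 0.57
tool_pos: [158.0, 500.5, 244.9]
ee_rot: [0.0, 0.445, 0.895, -0.0]
contact_force: [0.5, 0.5, 0.4]
grip_width: 43.0
t: 0.98
tool_pos: [158.0, 500.5, 245.0]
ee_rot: [0.0, 0.694, 0.72, -0.0]
contact_force: [-0.1, -0.1, 0.5]
grip_width: 42.6
t: 1.32
tool_pos: [158.0, 500.5, 245.0]
ee_rot: [0.0, 0.791, 0.612, -0.0]
contact_force: [-0.4, 0.1, 0.2]
grip_width: 42.7
t 1.3167 pos [158.  500.5 245. ] tooly -14.6 w 42.7 F [-0.4  0.1  0.2]
shift before turn [-44.8 397.1  90. ] turn [-0.    0.04 -0.09] shift after turn [-45.5 397.1  90. ]
```

```bash
python3 -m handwheel '[[-4,38,2,0,0,0,0.5],[-4,38,2,0,0,0,0.5],[-4,38,2,0,0,0,0.5],[-4,38,2,0,0,0,0.5],[-4,38,2,0,0,0,0.5]]'
python3 -m handwheel '[[-4,38,10,0,0,0,0.5],[-4,38,10,0,0,0,0.5],[-4,38,20,0,0,0,0.5],[-4,38,20,0,0,0,0.5],[-4,38,20,0,0,0,0.5]]'
python3 -c "
from h import *
go([531,357,155],-14.5)
cv2.imwrite('pics/s1.png',get_image('side')[:,:,::-1])"
```

```text
t: 1.73
tool_pos: [338.3, 432.7, 235.1]
ee_rot: [-0.0, 0.79, 0.613, -0.0]
contact_force: [0.5, 1.0, 0.9]
grip_width: 43.0
t: 2.15
tool_pos: [513.9, 367.0, 156.5]
ee_rot: [-0.0, 0.79, 0.613, 0.0]
contact_force: [-0.2, 0.3, -0.3]
grip_width: 43.2
t 2.15 pos [513.9 367.  156.5] tooly -14.4 w 43.2 F [-0.2  0.3 -0.3]
shift before turn [-5.4 19.   1.5] turn [ 0.01 -0.02  0.08] shift after turn [-5.4 19.   1.5]
```

View pics/s1.png

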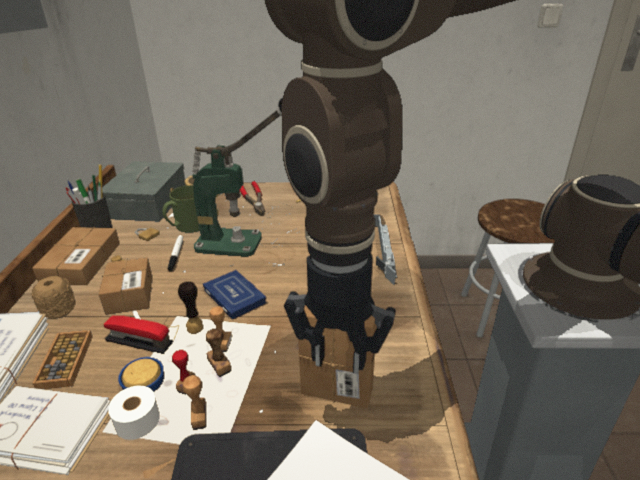

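Side view: the fingers at about (335,350) stand in front of the parcel's upper half. I'll centre them, then push along −tool x.

```bash
python3 -m handwheel '[[-5,19,2,0,0,0,0.5],[-12,0,0,0,0,0,0.5],[-12,0,0,0,0,0,0.5],[-8,0,0,0,0,0,0.5],[-5,0,0,0,0,0,0.5]]'
python3 -m handwheel '[[-5,0,0,0,0,0,0.5],[-5,0,0,0,0,0,0.5],[-6,0,0,0,0,0,0.5],[-6,0,0,0,0,0,0.5],[-6,0,0,0,0,0,0.5]]'
python3 -c "
from h import *
cv2.imwrite('pics/s2.png',get_image('side')[:,:,::-1])
cv2.imwrite('pics/t2.png',get_image('top')[:,:,::-1])"
```

```text
t: 2.62
tool_pos: [519.0, 321.6, 156.0]
ee_rot: [-0.0, 0.791, 0.612, 0.0]
contact_force: [-0.4, -0.2, -0.1]
grip_width: 42.6
t: 3.03
tool_pos: [512.8, 295.1, 155.5]
ee_rot: [0.0, 0.791, 0.612, 0.0]
contact_force: [1.2, 0.1, 0.7]
grip_width: 42.8
```

View pics/s2.png

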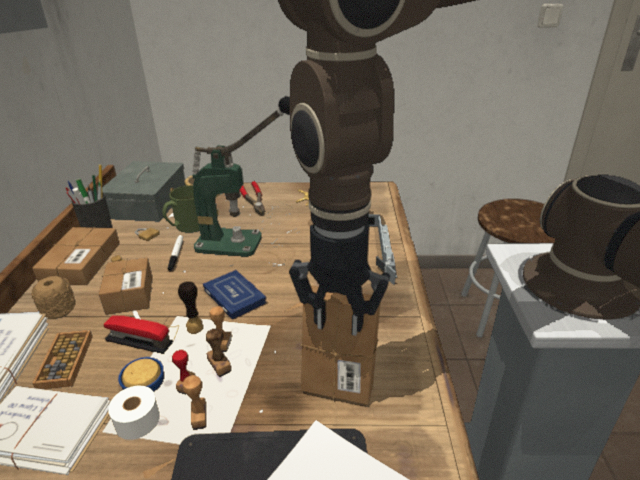

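View pics/t2.png

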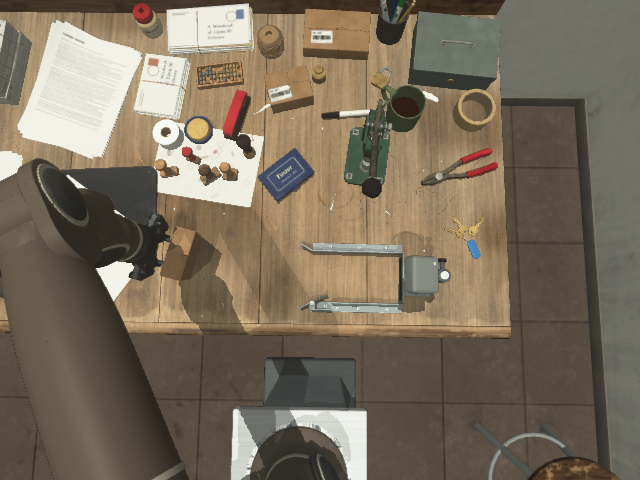

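The parcel leans back (its top edge in the top view has moved to about (190,245)). I keep pushing.

```bash
python3 -m handwheel '[[-7,0,0,0,0,0,0.5],[-7,0,0,0,0,0,0.5],[-7,0,0,0,0,0,0.5],[-7,0,0,0,0,0,0.5],[-5,0,0,0,0,0,0.5]]'
python3 -m handwheel '[[0,0,0,0,0,0,0.5],[10,0,0,0,0,0,0.5],[15,0,0,0,0,0,0.5],[30,0,0,0,0,0,0.5],[30,0,0,0,0,0,0.5]]'
python3 -c "
from h import *
cv2.imwrite('pics/s3.png',get_image('side')[:,:,::-1])
cv2.imwrite('pics/t3.png',get_image('top')[:,:,::-1])"
```

```text
t: 3.55
tool_pos: [504.5, 262.5, 155.3]
ee_rot: [0.0, 0.791, 0.612, -0.0]
contact_force: [-0.2, -0.2, -0.2]
grip_width: 42.5
t: 3.97
tool_pos: [526.7, 347.8, 155.6]
ee_rot: [-0.0, 0.791, 0.612, 0.001]
contact_force: [1.6, 0.4, 0.4]
grip_width: 42.3
```

View pics/s3.png

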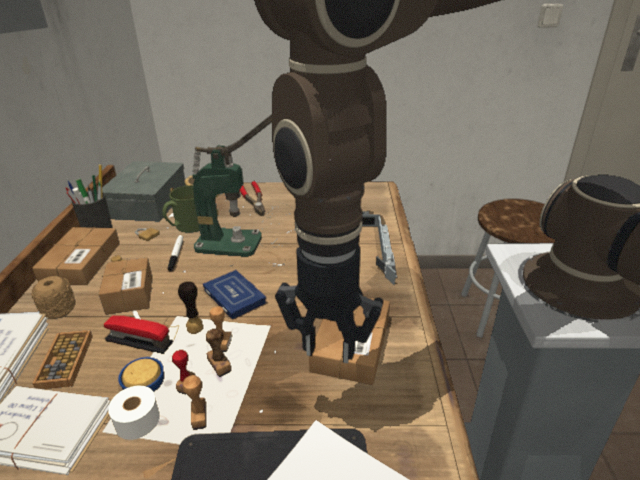

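View pics/t3.png

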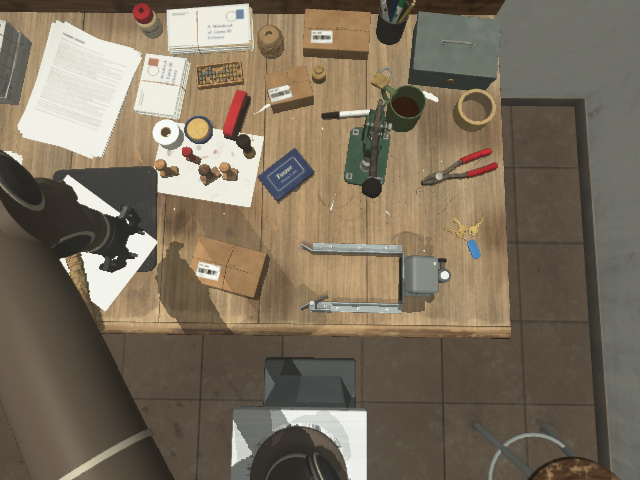

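The parcel lies on its back, label up, at (192–268, 237–300) in the top view. I'll measure it and the frame by colour and line fits.

```bash
cat >> h.py <<'E'
def topquad(im,roi,z=45):
    x0,y0,x1,y1=roi; c=im[y0:y1,x0:x1]; hsv=cv2.cvtColor(c,cv2.COLOR_RGB2HSV)
    return hsv
E
python3 - <<'E'
from h import *
t=cv2.imread('pics/t3.png')
cv2.imwrite('pics/t3c.png',cv2.resize(t[225:310,180:280],None,fx=7,fy=7,interpolation=3))
cv2.imwrite('pics/t3f.png',cv2.resize(t[235:320,295:410],None,fx=6.5,fy=6.5,interpolation=3))
E
```

```text
(no output)
```

View pics/t3c.png

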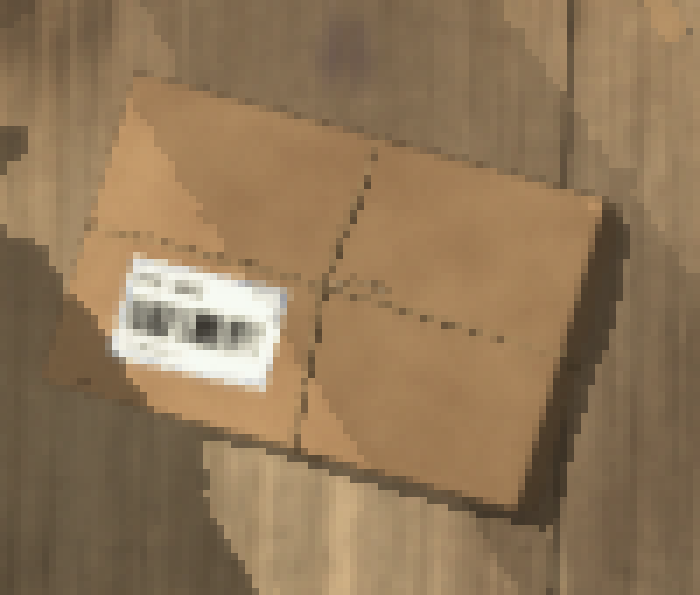

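View pics/t3f.png

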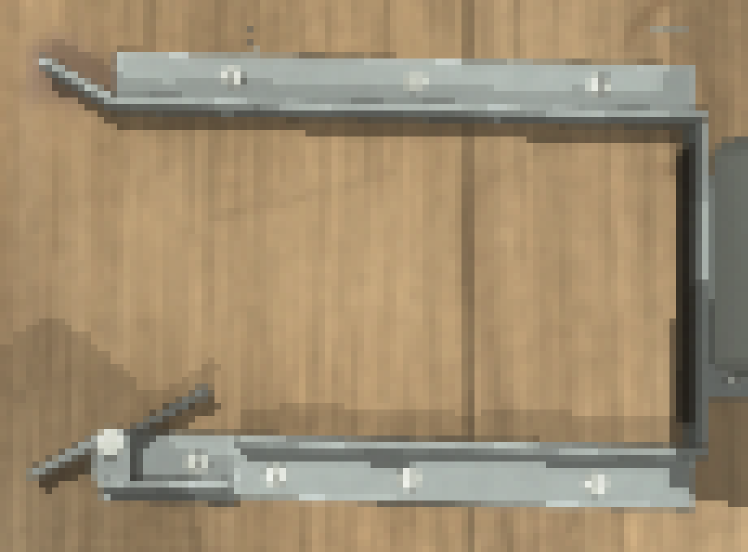

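Run:
```python
from h import *
np.set_printoptions(precision=1,suppress=True)
tp=lambda x,y:(180+(x+.5)/7-.5,225+(y+.5)/7-.5)
tf=lambda x,y:(295+(x+.5)/6.5-.5,235+(y+.5)/6.5-.5)
P=[onz('top',tp(*p),45) for p in [(130,77),(603,200),(520,508),(48,382)]]
P=np.array(P);print(P,'c',P.mean(0),'edges',[np.linalg.norm(P[i]-P[(i+1)%4]).round(1) for i in range(4)])
for a,b in((0,1),(3,2)): d=P[b]-P[a]; print('tilt from -y deg',np.degrees(np.arctan2(d[0],-d[1])))
print('upper z34',onz('top',tf(115,108),34),onz('top',tf(690,116),34),'z0',onz('top',tf(115,126),0),onz('top',tf(530,126+10),0))
print('lower z34',onz('top',tf(240,435),34),onz('top',tf(690,447),34))
print('bs z0',onz('top',tf(675,300),0),'z34',onz('top',tf(693,200),34))
for p in[(215,390),(215,402)]:print('catch',onz('top',tf(*p),29))
print('flare',onz('top',tf(42,64),34),onz('top',tf(33,473),34),'pin',onz('top',tf(110,440),36))
```

```text
[[559.4 249.7  45. ]
 [518.7  85.8  45. ]
 [414.3 110.8  45. ]
 [454.8 272.4  45. ]] c [486.8 179.7  45. ] edges [np.float64(168.9), np.float64(107.4), np.float64(166.6), np.float64(107.0)]
tilt from -y deg -13.945361731997407
tilt from -y deg -14.068144976645689
upper z34 [525.6 -25.1  34. ] [ 524.8 -238.3   34. ] z0 [521.9 -24.1   0. ] [ 519.8 -182.9    0. ]
lower z34 [406.  -72.5  34. ] [ 403.5 -236.8   34. ]
bs z0 [ 458.  -237.5    0. ] z34 [ 493.7 -239.    34. ]
catch [422.2 -63.2  29. ]
catch [417.8 -63.3  29. ]
flare [541.7   2.3  34. ] [391.4   3.   34. ] pin [403.7 -25.1  36. ]
```

```bash
python3 - <<'E'
from h import *
np.set_printoptions(precision=1,suppress=True)
for n,p in [('stamp near',(222,372)),('stamp2',(216,345)),('stamp front',(198,425)),('red',(184,388)),('dark',(194,330)),('pad near',(237,316))]: print(n,onz('side',p,0))
for p in [(229,180),(208,182),(165,176),(290,198)]: print(onz('top',p,0))
E
python3 -m handwheel '[[0,0,-5,0,0,-7,0.5],[0,0,0,0,0,-7,0.3],[0,0,0,0,0,-7,0.0],[0,0,0,0,0,-7,0.0],[0,0,0,0,0,-7,0.0]]'
python3 -m handwheel '[[0,0,0,0,0,-7,0],[0,0,0,0,0,-7,0.0],[0,0,0,0,0,-7,0.0],[0,0,0,0,0,-7,0.0],[0,0,0,0,0,-7,0.0]]'
python3 -m handwheel '[[0,0,0,0,0,-7,0],[0,0,0,0,0,-7,0.0],[0,0,0,0,0,-7,0.0],[0,0,0,0,0,-7,0.0],[0,0,0,0,0,-6.5,0.0]]'
python3 -c "
from h import *
go([597,190,100],90)"
```

```text
stamp near [707.7 246.7   0. ]
stamp2 [730.7 182.7   0. ]
stamp front [724.3 351.7   0. ]
red [763.8 281.3   0. ]
dark [780.4 143.4   0. ]
pad near [705.3 103.6   0. ]
[708.9 191.    0. ]
[703.2 244.4   0. ]
[717.9 355.3   0. ]
[663.5  34.3   0. ]
t: 4.48
tool_pos: [526.1, 346.8, 160.0]
ee_rot: [-0.0, 0.567, 0.824, -0.0]
contact_force: [-0.3, 0.6, -0.1]
grip_width: 84.9
t: 4.9
tool_pos: [526.1, 346.7, 160.0]
ee_rot: [-0.0, 0.293, 0.956, -0.0]
contact_force: [0.2, -0.1, 0.3]
grip_width: 85.0
t: 5.32
tool_pos: [526.1, 346.7, 160.1]
ee_rot: [-0.0, -0.003, 1.0, -0.0]
contact_force: [-0.7, -0.3, -0.0]
grip_width: 85.6
t 5.3167 pos [526.1 346.7 160.1] tooly 90.4 w 85.6 F [-0.7 -0.3 -0. ]
shift before turn [ -69.9 -157.2   60. ] turn [-0.   -0.01  0.36] shift after turn [ -70.9 -156.7   60.1]
```

```bash
python3 -m handwheel '[[-14,-31,0,0,0,0,0],[-14,-31,0,0,0,0,0],[-14,-31,0,0,0,0,0],[-14,-31,0,0,0,0.4,0],[-15,-33,0,0,0,0,0]]'
python3 -m handwheel '[[0,0,30,0,0,0,0],[0,0,30,0,0,0,0],[0,0,30,0,0,0,0],[0,0,28,0,0,0,0],[0,0,20,0,0,0,0]]'
python3 -c "
from h import *
go([531.5,190,20],90)
cv2.imwrite('pics/s4.png',get_image('side')[:,:,::-1])"
```

```text
t: 5.73
tool_pos: [597.4, 188.5, 160.2]
ee_rot: [0.0, 0.003, 1.0, 0.0]
contact_force: [0.5, 0.2, 0.7]
grip_width: 85.4
t: 6.15
tool_pos: [595.9, 188.9, 19.3]
ee_rot: [-0.001, 0.004, 1.0, -0.0]
contact_force: [0.4, 0.1, 0.8]
grip_width: 85.3
t 6.15 pos [595.9 188.9  19.3] tooly 89.6 w 85.3 F [0.4 0.1 0.8]
shift before turn [64.4  0.7 -0.5] turn [-0.04 -0.15 -0.41] shift after turn [64.4  1.1 -0.7]
```

View pics/s4.png

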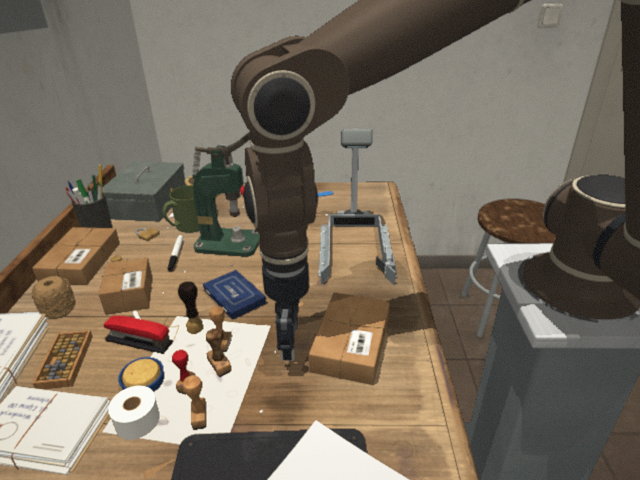

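The gripper stands beside the parcel's +x side, fingertips at about (290,365), clear of the stamps. Now I push sideways, slowly.

```bash
python3 -m handwheel '[[10,0,0,0,0,-0.4,0],[10,0,0,0,0,0,0],[6,0,0,0,0,0,0],[6,0,0,0,0,0,0],[6,0,0,0,0,0,0]]'
python3 -m handwheel '[[5,0,0,0,0,0,0],[5,0,0,0,0,0,0],[5,0,0,0,0,0,0],[4,0,0,0,0,0,0],[3,0,0,0,0,0,0]]'
python3 -c "
from h import *
go([531.5,190,20],90)
cv2.imwrite('pics/s5.png',get_image('side')[:,:,::-1])
cv2.imwrite('pics/t5.png',get_image('top')[:,:,::-1])"
```

```text
t: 6.62
tool_pos: [559.6, 189.5, 24.4]
ee_rot: [0.002, 0.0, 1.0, 0.001]
contact_force: [2.3, 0.8, 0.9]
grip_width: 85.6
t: 7.03
tool_pos: [536.5, 188.8, 22.5]
ee_rot: [0.0, 0.0, 1.0, 0.0]
contact_force: [2.3, 0.6, 0.6]
grip_width: 85.3
t 7.0333 pos [536.5 188.8  22.5] tooly 90.0 w 85.3 F [2.3 0.6 0.6]
shift before turn [5.  1.2 2.5] turn [ 0.01  0.02 -0.02] shift after turn [5.  1.2 2.5]
```

View pics/s5.png

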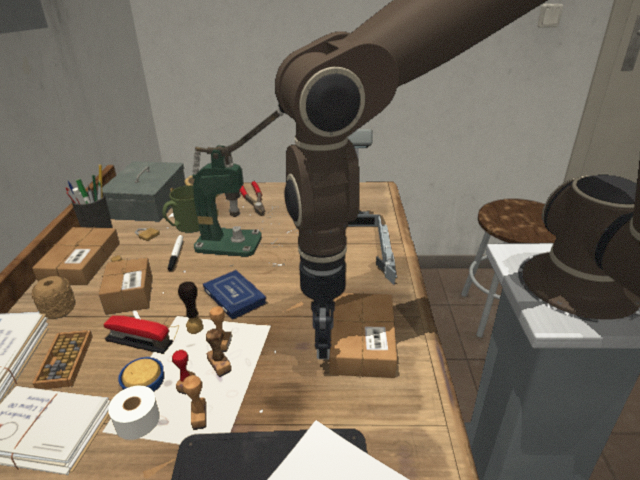

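View pics/t5.png

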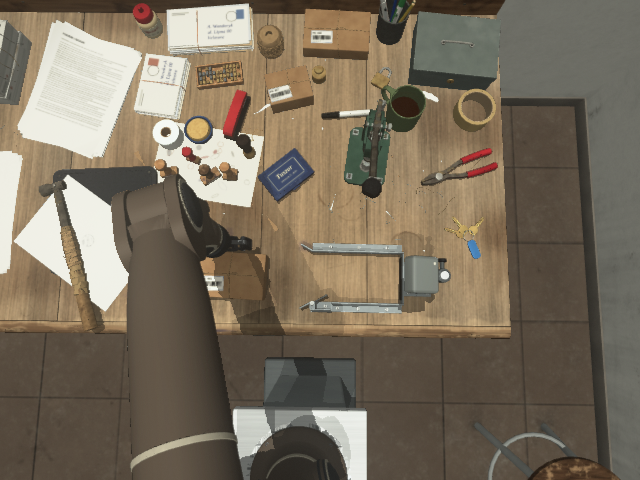

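Run:
```python
from h import *
t=cv2.imread('pics/t5.png');s=cv2.imread('pics/s5.png')
cv2.imwrite('pics/t5c.png',cv2.resize(t[240:310,190:280],None,fx=8,fy=8,interpolation=3))
cv2.imwrite('pics/s5c.png',cv2.resize(s[285:385,310:410],None,fx=6,fy=6,interpolation=3))
```

```text
(no output)
```

View pics/t5c.png

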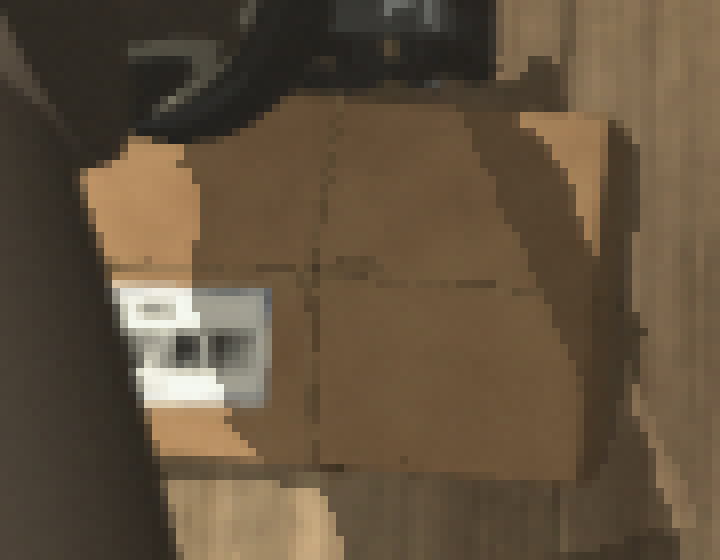

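View pics/s5c.png

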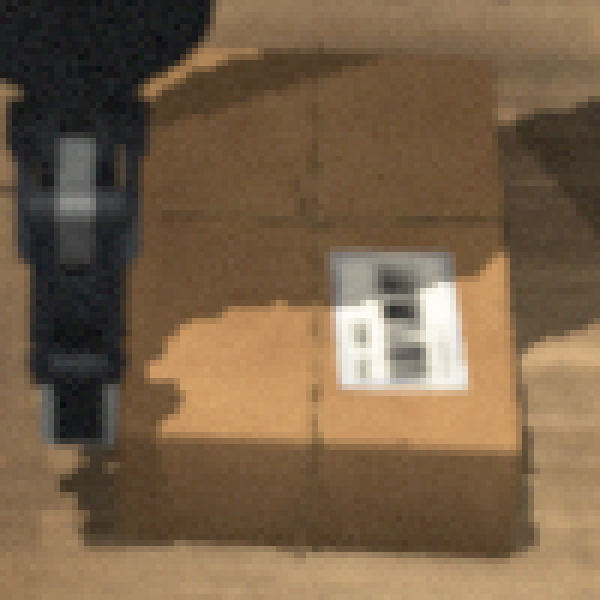

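Run:
```python
from h import *
np.set_printoptions(precision=1,suppress=True)
tp=lambda x,y:(190+(x+.5)/8-.5,240+(y+.5)/8-.5)
sp=lambda x,y:(310+(x+.5)/6-.5,285+(y+.5)/6-.5)
for n,p in [('lead+x',(609,120)),('lead-x',(580,480)),('-x side',(165,457)),('-x side',(260,460))]: print(n,onz('top',tp(*p),45))
for n,p,z in [('rear-x',(520,452),45),('lead-x',(492,55),45),('rear+x bottom',(125,542),0),('rear-x bottom',(512,557),0),('string mid rear',(318,443),45)]: print(n,onz('side',sp(*p),z))
```

```text
lead+x [515.3  85.7  45. ]
lead-x [408.8  91.3  45. ]
-x side [414.2 214.   45. ]
-x side [413.6 185.9  45. ]
rear-x [417.5 261.3  45. ]
lead-x [405.9  91.2  45. ]
rear+x bottom [523.4 252.3   0. ]
rear-x bottom [416.  257.2   0. ]
string mid rear [471.3 258.2  45. ]
```

Tilt is about 3° with the centre at x≈466.5, nearly on the frame's centre line. The end push with a square tool will take out the rest. I retreat, lift and go behind the rear end.

```bash
python3 -m handwheel '[[-15,0,0,0,0,0,0],[-5,0,-30,0,0,0,0],[0,0,-35,0,0,0,0],[30,30,-25,0,0,0,0.5],[30,40,0,0,0,0,0.5]]'
python3 -m handwheel '[[26,41,0,0,0,0,0.5],[0,0,0,0,0,7,0.5],[0,0,0,0,0,7,0.5],[0,0,0,0,0,7,0.5],[0,0,0,0,0,7,0.5]]'
python3 -m handwheel '[[0,0,0,0,0,7,0.5],[0,0,0,0,0,7,0.5],[0,0,0,0,0,7,0.5],[0,0,0,0,0,7,0.5],[0,0,0,0,0,7,0.5]]'
python3 -m handwheel '[[0,0,0,0,0,7,0.5],[0,0,0,0,0,7,0.5],[0,0,0,0,0,7,0.5],[0,0,0,0,0,6.5,0.5],[0,0,0,0,0,0,0.5]]'
python3 -c "
from h import *
go([470,300,24],-0.5)
cv2.imwrite('pics/s6.png',get_image('side')[:,:,::-1])
cv2.imwrite('pics/t6.png',get_image('top')[:,:,::-1])"
```

```text
t: 7.55
tool_pos: [508.9, 247.1, 113.0]
ee_rot: [0.003, 0.003, 1.0, 0.001]
contact_force: [0.7, 0.7, -0.4]
grip_width: 63.8
t: 7.97
tool_pos: [483.3, 282.7, 107.9]
ee_rot: [-0.001, 0.244, 0.97, -0.001]
contact_force: [0.5, -0.3, -0.4]
grip_width: 42.6
t: 8.38
tool_pos: [483.6, 282.2, 107.8]
ee_rot: [-0.0, 0.525, 0.851, -0.001]
contact_force: [-0.8, 0.6, -0.1]
grip_width: 42.8
t: 8.8
tool_pos: [483.7, 282.2, 107.8]
ee_rot: [-0.0, 0.711, 0.703, -0.001]
contact_force: [0.8, -0.1, -0.3]
grip_width: 42.9
t 8.8 pos [483.7 282.2 107.8] tooly -0.7 w 42.9 F [ 0.8 -0.1 -0.3]
shift before turn [ 17.7 -13.7  83.8] turn [-0.09  0.07 -0.18] shift after turn [ 17.6 -13.8  83.8]
```

View pics/s6.png

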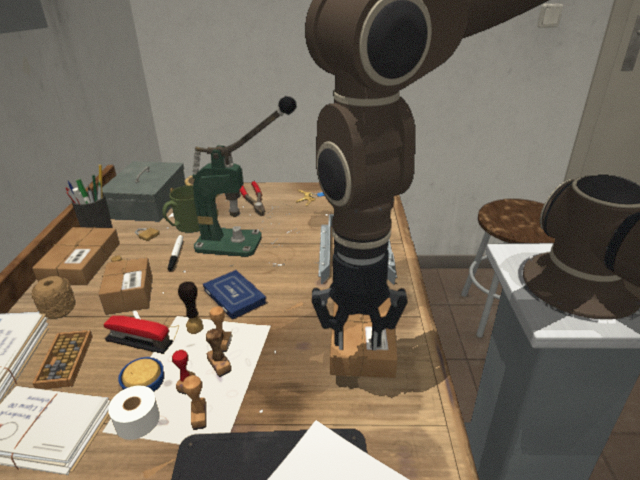

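View pics/t6.png

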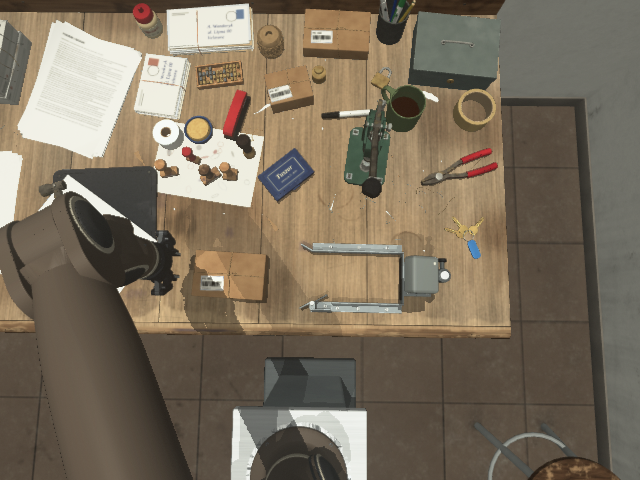

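The whole parcel shows in the top view at (195–270, 250–300), with the fingers behind its rear end.

```bash
python3 - <<'E'
from h import *
t=cv2.imread('pics/t6.png')
cv2.imwrite('pics/t6c.png',cv2.resize(t[240:310,185:285],None,fx=8,fy=8,interpolation=3))
E
python3 -m handwheel '[[20,-14,10,0,0,-0.2,0.5],[0,0,20,0,0,0,0.5],[0,0,20,0,0,0,0.5],[0,0,20,0,0,0,0.5],[0,0,13,0,0,0,0.5]]'
```

```text
t: 9.32
tool_pos: [469.3, 302.3, 23.4]
ee_rot: [-0.0, 0.708, 0.706, -0.001]
contact_force: [-0.5, 0.0, -0.3]
grip_width: 42.9
```

View pics/t6c.png

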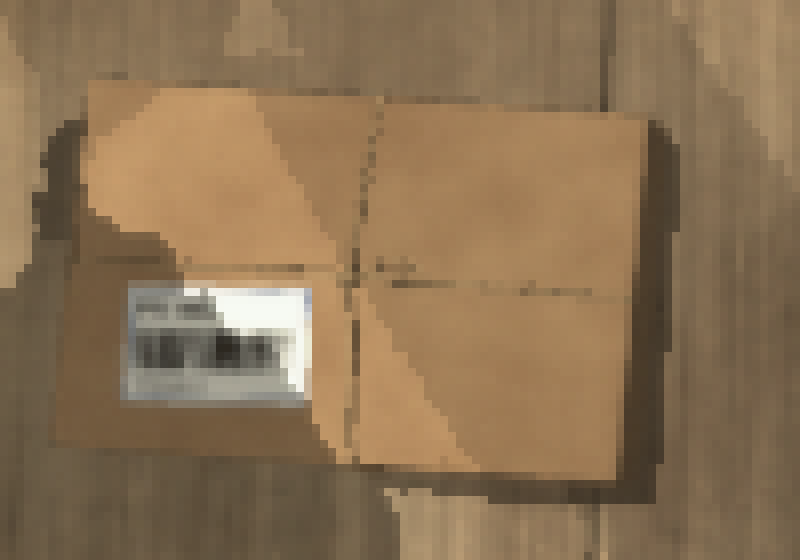

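Run:
```python
from h import *
np.set_printoptions(precision=1,suppress=True)
tp=lambda x,y:(185+(x+.5)/8-.5,240+(y+.5)/8-.5)
P=np.array([onz('top',tp(*p),45) for p in [(88,78),(648,118),(617,480),(55,443)]])
print(P,'c',P.mean(0))
for a,b in((0,1),(3,2)): d=P[b]-P[a]; print('tilt',np.degrees(np.arctan2(d[0],-d[1])))
```

```text
[[526.1 254.2  45. ]
 [515.9  86.   45. ]
 [408.8  92.1  45. ]
 [417.8 258.6  45. ]] c [467.1 172.8  45. ]
tilt -3.4885688823085093
tilt -3.072813707342153
```

```bash
python3 -m handwheel '[[-20,0,0,0,0,0,0.5],[-10,0,0,0,0,0,0.5],[-7,0,0,0,0,0,0.5],[-7,0,0,0,0,0,0.5],[-7,0,0,0,0,0,0.5]]'
python3 -m handwheel '[[-8,0,0,0,0,0,0.5],[-8,0,0,0,0,0,0.5],[-8,0,0,0,0,0,0.5],[-8,0,0,0,0,0,0.5],[-6,0,0,0,0,0,0.5]]'
python3 -c "
from h import *
go([470,194,24],-0.5)
im=get_image('top')[:,:,::-1]
cv2.imwrite('pics/t7c.png',cv2.resize(im[230:320,210:340],None,fx=6,fy=6,interpolation=3))"
```

```text
t: 9.73
tool_pos: [470.5, 251.7, 26.1]
ee_rot: [-0.0, 0.709, 0.705, 0.001]
contact_force: [-0.6, 1.5, -1.3]
grip_width: 43.0
t: 10.15
tool_pos: [470.3, 213.3, 26.0]
ee_rot: [0.0, 0.709, 0.705, 0.001]
contact_force: [-0.8, 4.1, 2.7]
grip_width: 42.7
t 10.15 pos [470.3 213.3  26. ] tooly -0.3 w 42.7 F [-0.8  4.1  2.7]
shift before turn [-19.3  -0.1   2. ] turn [ 0.05 -0.04  0.17] shift after turn [-19.3  -0.1   2. ]
```

View pics/t7c.png

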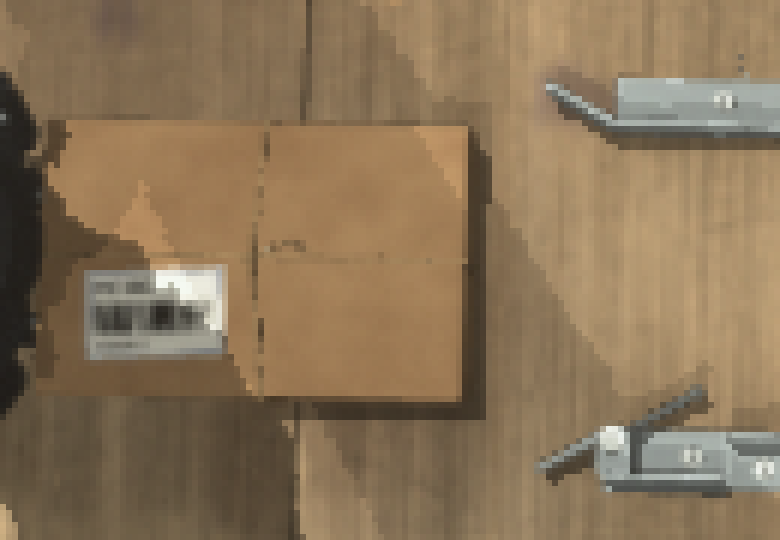

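Run:
```python
from h import *
np.set_printoptions(precision=1,suppress=True)
tp=lambda x,y:(210+(x+.5)/6-.5,230+(y+.5)/6-.5)
for p in [(65,121),(468,126),(462,402),(35,391),(266,400)]: print(onz('top',tp(*p),45))
print(onz('top',tp(548,88),34),onz('top',tp(540,468),34),onz('top',tp(625,124),34),onz('top',tp(615,437),36))
```

```text
[525.7 194.5  45. ]
[525.4  33.6  45. ]
[416.4  33.6  45. ]
[418.8 201.9  45. ]
[416.4 110.7  45. ]
[542.1   2.6  34. ] [390.9   3.1  34. ] [527.9 -28.6  34. ] [403.4 -26.5  36. ]
```

Squared to within about 0.5°, centre about 4 mm to the +x side of the centre line (within the ±5 mm clearance, and the flare guides it). On into the frame.

```bash
python3 -m handwheel '[[-10,0,1,0,0,0,0.5],[-10,0,0,0,0,0,0.5],[-10,0,0,0,0,0,0.5],[-10,0,0,0,0,0,0.5],[-8,0,0,0,0,0,0.5]]'
python3 -m handwheel '[[-8,0,0,0,0,0,0.5],[-8,0,0,0,0,0,0.5],[-8,0,0,0,0,0,0.5],[-8,0,0,0,0,0,0.5],[-6,0,0,0,0,0,0.5]]'
python3 -c "
from h import *
go([471,-58,24],-0.5)
im=get_image('top')[:,:,::-1]
cv2.imwrite('pics/t8c.png',cv2.resize(im[230:320,230:410],None,fx=4.4,fy=4.4,interpolation=3))"
```

```text
t: 10.62
tool_pos: [469.5, 164.7, 24.5]
ee_rot: [-0.0, 0.709, 0.705, -0.0]
contact_force: [-0.2, 2.8, 1.9]
grip_width: 42.4
t: 11.03
tool_pos: [469.5, 127.1, 24.4]
ee_rot: [-0.0, 0.709, 0.705, 0.0]
contact_force: [1.4, 5.2, 2.0]
grip_width: 42.9
t 11.0333 pos [469.5 127.1  24.4] tooly -0.3 w 42.9 F [1.4 5.2 2. ]
shift before turn [-185.1    2.6    0.4] turn [ 0.01 -0.02  0.17] shift after turn [-185.1    3.1    0.4]
```

View pics/t8c.png

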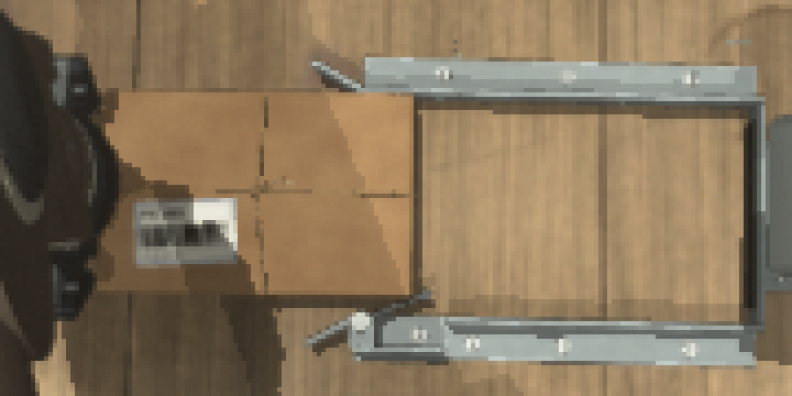

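The leading end has passed the mouth without snagging, along the +x rail, and has reached the catch. I continue.

```bash
python3 -m handwheel '[[-8,0,0,0,0,0,0.5],[-8,0,0,0,0,0,0.5],[-8,0,0,0,0,0,0.5],[-8,0,0,0,0,0,0.5],[-8,0,0,0,0,0,0.5]]'
python3 -m handwheel '[[-8,0,0,0,0,0,0.5],[-8,0,0,0,0,0,0.5],[-8,0,0,0,0,0,0.5],[-8,0,0,0,0,0,0.5],[-8,0,0,0,0,0,0.5]]'
python3 -c "
from h import *
go([471,-58,24],-0.5)
im=get_image('top')[:,:,::-1]
cv2.imwrite('pics/t9c.png',cv2.resize(im[230:320,230:410],None,fx=4.4,fy=4.4,interpolation=3))"
```

```text
t: 11.5
tool_pos: [469.0, 87.1, 24.4]
ee_rot: [-0.0, 0.709, 0.705, -0.0]
contact_force: [-0.1, 3.4, -1.5]
grip_width: 42.5
t: 11.92
tool_pos: [468.7, 46.9, 24.4]
ee_rot: [-0.0, 0.709, 0.705, -0.0]
contact_force: [1.3, 2.9, -0.7]
grip_width: 42.4
t 11.9167 pos [468.7  46.9  24.4] tooly -0.3 w 42.4 F [ 1.3  2.9 -0.7]
shift before turn [-104.9    2.9    0.4] turn [-0.02  0.    0.16] shift after turn [-104.9    3.2    0.4]
```

View pics/t9c.png

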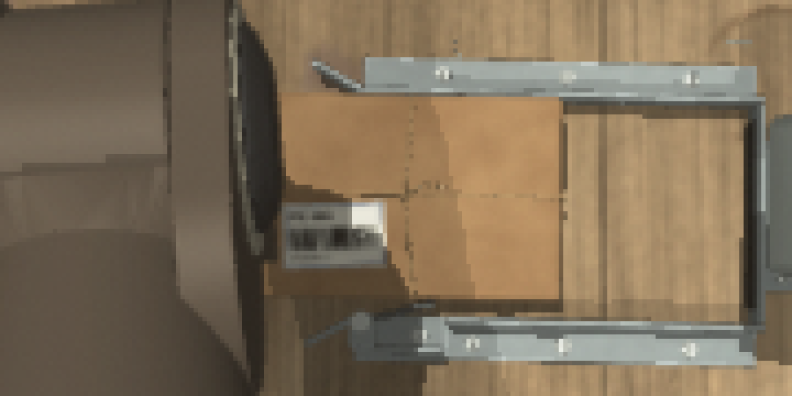

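```bash
python3 -m handwheel '[[-9,1,0,0,0,0,0.5],[-9,1,0,0,0,0,0.5],[-9,1,0,0,0,0,0.5],[-9,0,0,0,0,0,0.5],[-9,0,0,0,0,0,0.5]]'
python3 -m handwheel '[[-9,0,0,0,0,0,0.5],[-9,0,0,0,0,0,0.5],[-9,0,0,0,0,0,0.5],[-9,0,0,0,0,0,0.5],[-8,0,0,0,0,0,0.5]]'
python3 -c "
from h import *
go([471,-58,24],-0.5)
im=get_image('top')[:,:,::-1]
cv2.imwrite('pics/t10c.png',cv2.resize(im[230:320,230:410],None,fx=4.4,fy=4.4,interpolation=3))
im=get_image('side')[:,:,::-1]
cv2.imwrite('pics/s10.png',cv2.resize(im[180:330,290:430],None,fx=4,fy=4,interpolation=3))"
```

```text
t: 12.38
tool_pos: [470.1, 3.0, 24.1]
ee_rot: [-0.002, 0.709, 0.705, -0.0]
contact_force: [-3.9, 7.2, 2.5]
grip_width: 42.9
t: 12.8
tool_pos: [469.5, -40.9, 24.1]
ee_rot: [-0.002, 0.709, 0.705, -0.0]
contact_force: [-4.7, 8.2, 4.2]
grip_width: 42.7
t 12.8 pos [469.5 -40.9  24.1] tooly -0.3 w 42.7 F [-4.7  8.2  4.2]
shift before turn [-17.1   1.6   0. ] turn [-0.2  -0.15  0.19] shift after turn [-17.1   1.7   0.1]
```

View pics/t10c.png

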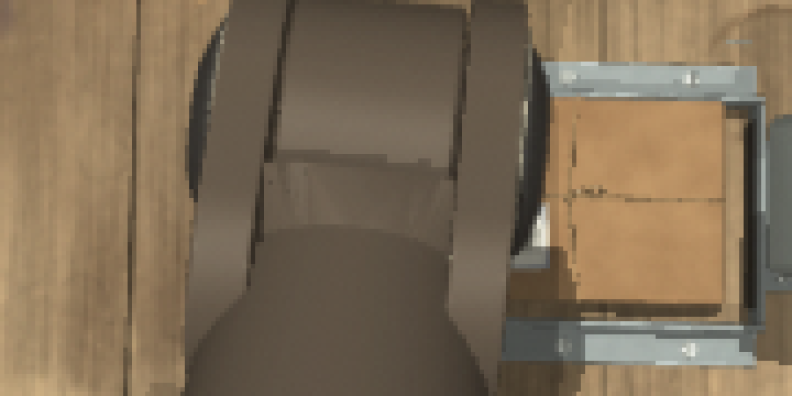

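View pics/s10.png

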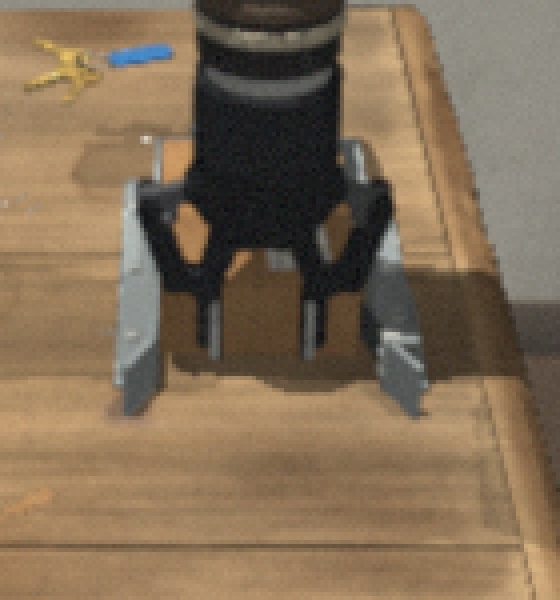

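About 15 mm of gap is left to the back stop. I push slowly and watch the force.

```bash
python3 -m handwheel '[[-4,0,0,0,0,0,0.5],[-4,0,0,0,0,0,0.5],[-3,0,0,0,0,0,0.5],[-2,0,0,0,0,0,0.5]]'
python3 -m handwheel '[[-2,0,0,0,0,0,0.5],[-1,0,0,0,0,0,0.5]]'
python3 -m handwheel '[[-1,0,0,0,0,0,0.5],[-1,0,0,0,0,0,0.5]]'
```

```text
t: 13.23
tool_pos: [470.5, -53.7, 24.2]
ee_rot: [-0.001, 0.709, 0.705, 0.0]
contact_force: [-1.9, 6.2, 2.1]
grip_width: 43.1
t: 13.4
tool_pos: [470.5, -57.0, 24.2]
ee_rot: [-0.001, 0.709, 0.705, -0.0]
contact_force: [-2.8, 5.3, 2.4]
grip_width: 42.6
t: 13.57
tool_pos: [470.6, -57.7, 24.2]
ee_rot: [-0.002, 0.709, 0.705, 0.001]
contact_force: [-3.1, 13.1, 1.8]
grip_width: 42.6
```

```bash
python3 -m handwheel '[[-1,0,0,0,0,0,0.5],[-1,0,0,0,0,0,0.5]]'
python3 -c "
from h import *
im=get_image('wrist')[:,:,::-1];cv2.imwrite('pics/w11.png',im)
im=get_image('side')[:,:,::-1]
cv2.imwrite('pics/s11.png',cv2.resize(im[200:300,310:410],None,fx=6,fy=6,interpolation=3))"
```

```text
t: 13.73
tool_pos: [470.6, -57.7, 24.3]
ee_rot: [-0.004, 0.709, 0.705, 0.003]
contact_force: [-2.5, 21.0, 4.2]
grip_width: 42.8
```

View pics/s11.png

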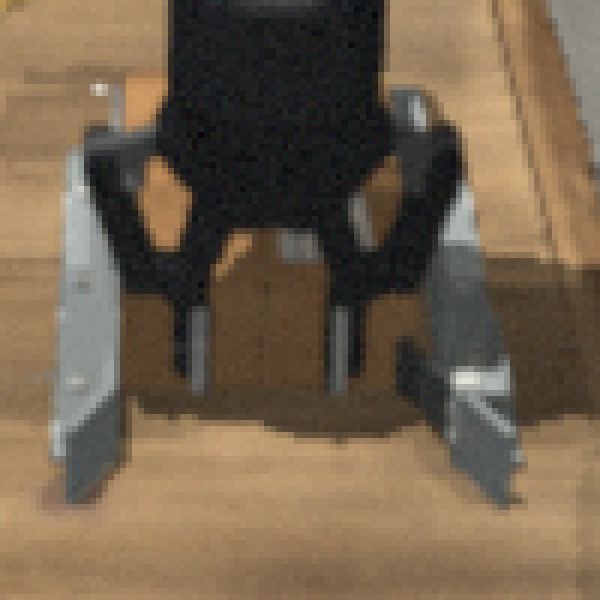

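View pics/w11.png

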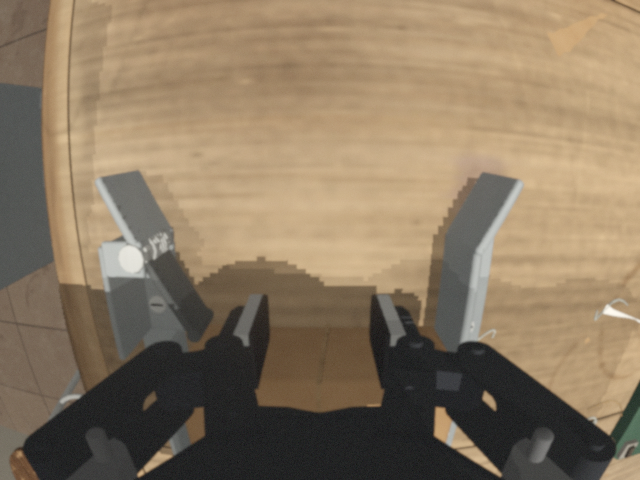

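The force rose to 21 N without further travel, and the catch sits out in its rest position (tip at about (400,345) in the side crop; wrist view (205,325)), with fingers clear of it. I back off, lift and check.

```bash
python3 -m handwheel '[[4,0,0,0,0,0,0.5],[8,0,0,0,0,0,0.5],[3,0,-10,0,0,0,0.5],[0,0,-30,0,0,0,0.5],[5,0,-35,0,0,0,0.5]]'
python3 -m handwheel '[[30,0,-35,0,0,0,0.5],[40,0,-10,0,0,0,0.5],[40,0,0,0,0,0,0.5],[40,0,0,0,0,0,0.5],[40,0,0,0,0,0,0.5]]'
python3 -m handwheel '[[40,0,0,0,0,0,0.5],[40,0,0,0,0,0,0.5],[40,0,0,0,0,0,0.5],[0,0,0,0,0,0,0.5],[0,0,0,0,0,0,0.5]]'
python3 -c "
from h import *
im=get_image('top')[:,:,::-1];cv2.imwrite('pics/t12.png',im)
cv2.imwrite('pics/t12c.png',cv2.resize(im[235:320,295:410],None,fx=6.5,fy=6.5,interpolation=3))
im=get_image('side')[:,:,::-1];cv2.imwrite('pics/s12.png',im)
cv2.imwrite('pics/s12c.png',cv2.resize(im[200:300,310:410],None,fx=6,fy=6,interpolation=3))"
```

```text
t: 14.25
tool_pos: [470.0, -41.4, 99.3]
ee_rot: [-0.001, 0.709, 0.705, -0.002]
contact_force: [1.4, 0.2, 0.2]
grip_width: 42.6
t: 14.67
tool_pos: [472.9, 147.5, 142.8]
ee_rot: [0.001, 0.709, 0.705, 0.001]
contact_force: [1.3, 0.0, -0.5]
grip_width: 42.7
t: 15.08
tool_pos: [473.2, 267.9, 141.6]
ee_rot: [0.001, 0.708, 0.706, 0.0]
contact_force: [0.8, -0.3, -0.3]
grip_width: 42.6
```

View pics/t12c.png

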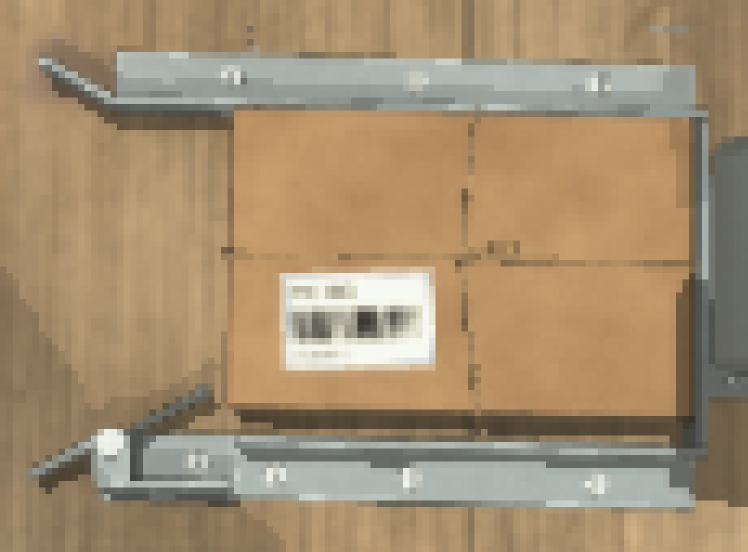

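View pics/s12.png

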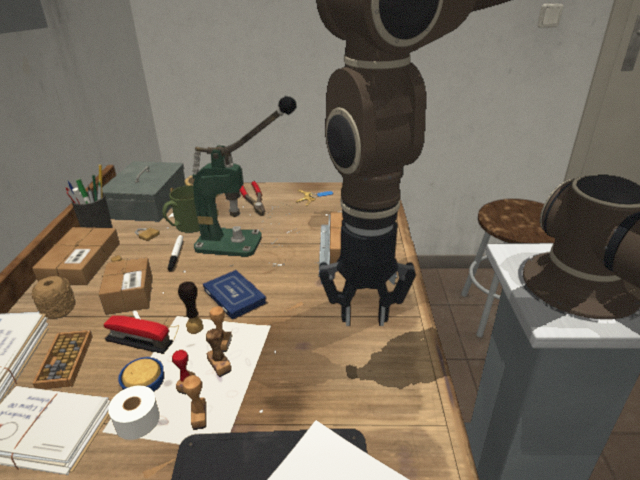

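View pics/t12.png

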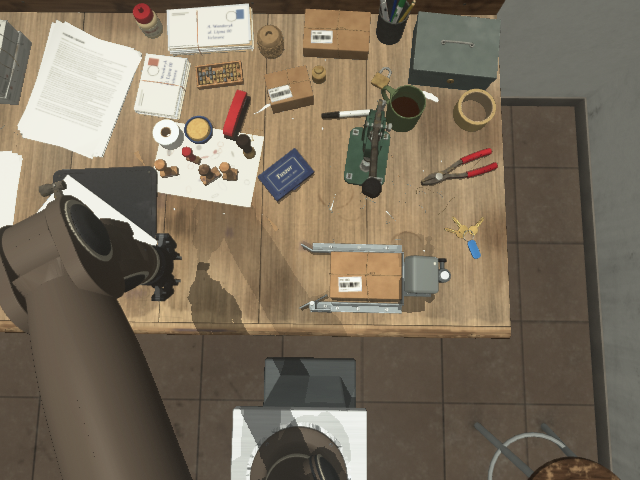

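Run:
```python
from h import *
np.set_printoptions(precision=1,suppress=True)
tf=lambda x,y:(295+(x+.5)/6.5-.5,235+(y+.5)/6.5-.5)
P=np.array([onz('top',tf(*p),45) for p in [(233,111),(692,118),(692,415),(229,407)]]);print(P,P.mean(0))
print('yaw',[np.degrees(np.arctan2(*(P[a]-P[b])[:2])).round(2) for a,b in((0,1),(3,2))])
print('catch tip now',onz('top',tf(213,392),29))
a=cv2.imread('pics/t0.png') if 0 else cv2.imread('pics/top0.png');b=cv2.imread('pics/t12.png')
for n,(x0,y0,x1,y1) in dict(stamps=(150,135,265,190),pad=(255,145,320,205),keys=(440,210,495,265),catch=(298,285,328,315)).items(): print(n,cv2.absdiff(a,b)[y0:y1,x0:x1].mean())
```

```text
[[ 523.9  -68.8   45. ]
 [ 523.  -237.2   45. ]
 [ 415.2 -235.8   45. ]
 [ 416.2  -68.3   45. ]] [ 469.6 -152.5   45. ]
yaw [np.float64(0.28), np.float64(0.34)]
catch tip now [421.5 -62.5  29. ]
stamps 3.743399209486166
pad 3.582905982905983
keys 4.049586776859504
catch 8.057037037037038
```

The parcel is about 5 mm from home, square within about 0.2°. The catch tip is where it was at the start and the bystanders are unchanged.

```bash
python3 -c "
from cell import *
print(job_done())"
```

```text
the job is handed in; nothing more can be done
None
```

I tipped the parcel onto its back, label up, then squared it with a side push. I pushed it from its end into the stop frame until the force rose to about 21 N against the back stop, at about 14 s of the 53 s allowed. I then backed off and lifted clear before handing in. No verdict was reported.

| Last check | Measured | Limit |
|---|---|---|
| Distance from the home point | about 5 mm, almost all sideways because the parcel lies against the +x rail | 11 mm |
| Angle to the frame | about 0.2° | 0.07 rad (about 4°) |
| Catch tip | (421.5, -62.5) mm, against about (422, -63) mm at rest before the push | 0.08 rad |

- **Bystanders:** the stamps, ink pad and keys look unmoved against the first top picture.
- **Robot:** the last reading, with the gripper about 270 mm clear of the parcel, showed only sensor noise.
- **Disagreements:** none failed. The side push left 3° of tilt, which the end push took out, and the parcel entered the frame about 4 mm off its centre line, within the rail clearance.

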